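# Wedge the press plate just off its stops and hold it

### The arm

A 7-joint arm with a two-finger parallel gripper is mounted at the origin on a cart in front of the work surface, level with it; the furniture and walls round the work are solid. World frame = base frame: x ahead of the robot, y to its left, z up, the work surface at z = 0. Lengths are in m, angles in rad, forces in N, time in s.
With the tool pointing down it reaches from about 0.4 to 0.85 m from the base axis. Payload 4.5 kg.
Tool frame: the origin (TCP) lies midway between the tips of the shut fingers; the grasp point (between the pads) lies 19 mm behind it (r.hold_point_z is the distance from the TCP to the grasp point, in m); z points along the fingers, y is the direction in which the jaws open and shut (so a half turn about z gives the same grasp; the last joint's range is limited). The gripper opens to 88 mm and grips with 3 to 60 N. Pads are 18 mm wide; open, the fingers measure 123 mm over their backs; the gripper's body (75 mm by 187 mm) begins 45 mm behind the grasp point.
Start: joints at [-1.286, 0.689, -0.195, 1.565, 0.157, 0.902, -0.215], TCP at [0.155, 0.605, 0.239] pointing down, gripper open.
Joint ranges: [-3.01, 3.01], [-0.46, 2.08], [-1.47, 1.51], [0.13, 2.56], [-1, 4.14], [0.04, 2.09], [-2.66, 2.66]. Speed limits (rad/s): [2.57, 2.57, 3.14, 3.14, 3.14, 3.14, 3.14].

### API

Orientations are given as a unit quaternion [x, y, z, w].
In Python, from plant import r gives the robot as it stands. The module is installed in compiled form; this text tells all that it offers.
- The arm moves only by the tool move_arm, never from a script. Its arguments are lists of equal length, an entry for each row: "turn": the turn, a rotation vector about the tool's x, y, z in units of 2 pi rad (1.0 is 2 pi rad), a list of three; "dp": the shift along the tool's x, y, z in units of 2.5 cm (1.0 is 2.5 cm), a list of three; "jaw": the closure, from -1 (fully open) to 1 (shut), so that 0 is half open. In form: {"turn": [[wx, wy, wz], ...], "dp": [[x, y, z], ...], "jaw": [jaw, ...]}. A call has 1 to 10 rows; each row shifts and turns the commanded pose from where the row before left it, along the tool's axes as they then stand; what a row does not reach is not made up. A row lasts 1/12 s, in which the tool goes at most 41.7 mm and 7.16 degrees, less where a joint would pass 70% of its speed; a pose out of reach is approached as far as the arm can. A call with a number of a shift or a turn outside -1 to 1 is refused whole. A call with a gripper value outside its range is refused whole. The fingers move at their own pace and stop on an object; "newtons" is the grip in N (left out, the last holds). Time passes only in rows, so rows that do not move let the fingers close. It gives the time, the measured TCP pose, the force and the opening at its end, in the units of the state.
- r.get_state(): the state, without advancing time (a new reading comes with each control period).
- r.snapshot(name): name is "scene" or "top" or "wrist"; returns a dict with "frame" (420x560x3 uint8, blue, green, red), "mtx" (3x3 intrinsics, pixels), "k1" (the pictures are not rectified: a ray, as slopes to the right and down, at radius r is drawn at 1 + k1 r^2 times it, then the intrinsics apply), "origin" and "orientation" of the camera in the world; the wrist camera has in their place "tool_from_camera" (4x4, takes a point from camera to tool coordinates, whose origin is the TCP and whose axes are the flange's). Camera axes: x right, y up, looking along -z (the intrinsics and any distortion apply to the point x, -y, -z); pixel columns grow to the right and rows downward; lengths in m; the calibration is good to about 2 mm. A picture is of the moment at which its call begins: read the wrist's pose just before it. There is no depth.
- r.finish_job(): hands the job in, once; it reports no verdict.
The state is a dict: "clock": time; "q": joint angles; "qd": joint speeds; "joint_torque": joint torques, N m; "tool_pos": TCP position; "eef_rot": TCP orientation; "contact_force": force on the tool from outside, world axes, zero at the start; "moment": the same for the moment, N m; "opening": opening from 0.0 (shut) to 1.0 (fully open).
Only numpy, scipy, OpenCV 4.12 (cv2) and the standard library are available. Lean on these libraries where they do the work, as an engineer would, in place of code of your own. Each camera call takes 0.05 s, during which the arm holds its last target.

### The job

Open the small pillar press a crack so that a leather edge could be slipped in: take the wooden wedge by its upright grip, lay it flat in the guide channel of the press with its thin nose towards the top plate, and slide it along the channel under the plate's front edge until the plate has just lifted off its stops, by about 4 mm. Finish like that, still gripping the wedge, which alone carries the plate: do not let go of it and do not touch the plate. Leave the other things on the bench where they are.

Things in the scene. Friction and masses are not known exactly. Their poses are not given: they have to be found in the camera images.
- wedge: Loose wooden wedge, 140 x 30 mm, about 0.12 kg. Origin: centre of its flat underside; +x to its thin nose, z up. It is 4 thick at the nose (x +70), slopes straight up to 24 at x -30 (1 mm in 5), then is flat to the tail at x -70. An upright grip stands at x -50, y 0: 18 along x, 24 along y, from 24 to 70 above the underside.
- wedge_nose (a point): Middle of the wedge's thin end, at its underside (wedge x +70 mm).
- wedge_grip (a point): Middle of the wedge's upright grip, 50 mm above the underside (wedge x -50 mm, y 0).
- press: Pillar press, fixed. Steel base 200 x 110 x 10 mm; origin: centre of its underside, on the bench; +x is the way the wedge is pushed. Stop blocks from x 16 to 88, outside y +-30, carry the top plate (104 wide, 16 thick). Pillars at x 64, y +-38 rise to 76 above the bench; a stud on the plate at x 35 reaches 54. Robot side is -x.
- plate_lip (a point): Lowest line of the plate's front edge, in the middle (press x 0, y 0); at rest 22 mm above the bench; rises with the plate. The edge is a half-round bar of 8 mm radius along press y, centre line at press x 0.
- top_plate (a joint): Lift of the top plate above its stops, m: 0 at rest, up to 0.03. It moves straight up, weighs 0.5 kg and sinks back by itself. The wedge starts to lift it when the nose is about 39 mm past press x 0 (the lip), then 1 mm for every 5 mm of push (59 mm: 4 mm). Takes some 5 to 12 N.
- tin: Small round red tin, 56 mm wide, 35 high; a bystander. Origin at the centre of its underside.
- wax: Round puck of yellow wax, 39 mm wide, 13 high; a bystander. Origin at the centre of its underside.
- iron: Dark steel pricking iron lying on the bench, 96 mm long, 16 wide, 9 high; a bystander. Origin at the centre of its underside, length along its y.
- channel_mouth (a point): Middle of the channel's open front end, on its floor (press x -98, y 0 mm, 10 above the bench). Two guide rails (8 wide, 10 high, press x -98 to -14) leave a channel 40 mm wide along press y 0. Past x -8 the top plate overhangs it, at rest 12 mm above the floor.

How it is judged:
On the way:
1. the wedge lies flat in the guide channel, nose towards the plate, while the plate still rests on its stops (y of wedge_nose in the frame of press between -0.008 and 0.008 m and x of wedge_nose in the frame of press between -0.06 and 0.04 m and z of wedge in the frame of press between 0.007 and 0.016 m and angle between the x axis of wedge and the x axis of press, either way round below 0.15 rad and value of joint top_plate below 0.001 m), for 0.1 s.
At the end, for the whole second after the job is handed in: Plate at rest 2 to 6 mm above its stops, carried by the wedge alone (1.5 N or more on it, robot off the plate); wedge still, flat in the channel (4 mm; nose within 8 mm of the centre line, 0.15 rad), nose 35 mm or more under the plate, gripped with 2 N or more (value of joint top_plate between 0.002 and 0.006 m and velocity of joint top_plate between -0.005 and 0.005 m/s and contact force between wedge and top_plate above 1.5 N and contact force between each of the arm, the fingers and top_plate below 0.3 N and contact force between the fingers and wedge above 2 N and x of wedge_nose in the frame of press above 0.035 m and y of wedge_nose in the frame of press between -0.008 and 0.008 m and z of wedge in the frame of press between 0.007 and 0.014 m and angle between the x axis of wedge and the x axis of press, either way round below 0.15 rad and linear speed of wedge below 0.01 m/s); the arm keeps its last pose, push and grip.
It fails at once if a bystander (tin, wax, iron) moved more than 30 mm (distance of any of tin, wax, iron from where it was at the start of the episode above 0.03 m).
It also fails if it takes over 40 s, if anything falls off the work surface, if the arm or the gripper's body presses on something with over 40 N, if the wrist force passes 120 N, or if a joint passes its speed limit or range.

## Working session

There is one attempt and no reset: what is moved stays moved. The work goes in short steps, Python scripts to look and compute and a tool call to move; the robot and the scene stay as the last step left them, time stands still between calls to the robot, and variables do not carry over. Pictures are saved under pics/ and viewed, and the job is handed in when it is done.

Besides the shell and the picture viewer there is one more tool, called after "Request:" by a JSON object that holds its "fn" and its "kwargs". move_arm: Moves the arm, as the interface text tells. Shifts and turns lie within -1 to 1; 1 stands for 2.5 cm of shift or 2 pi rad of turn. Its arguments: {"type":"object","properties":{"turn":{"type":"array","items":{"type":"array","items":{"type":"number","minimum":-1,"maximum":1}}},"dp":{"type":"array","items":{"type":"array","items":{"type":"number","minimum":-1,"maximum":1}}},"jaw":{"type":"array","items":{"type":"number"}},"newtons":{"type":"number"}},"required":["turn","dp","jaw"]}

```bash
mkdir -p pics; ls; cat > h.py <<'E'
import numpy as np, cv2
from scipy.spatial.transform import Rotation as R
def campose(s,st=None):
    if 'tool_from_camera' in s:
        T=np.eye(4);T[:3,:3]=R.from_quat(st['eef_rot']).as_matrix();T[:3,3]=st['tool_pos']
        T=T@np.array(s['tool_from_camera']);return T[:3,:3],T[:3,3]
    return R.from_quat(s['orientation']).as_matrix(),np.array(s['origin'])
def undist(s,u,v):
    K=np.array(s['mtx']);d=np.array([(u-K[0,2])/K[0,0],(v-K[1,2])/K[1,1]])
    x=d.copy()
    for _ in range(30): x=d/(1+s['k1']*(x@x))
    return x
def px2w(s,u,v,z,st=None):
    Rm,o=campose(s,st);x=undist(s,u,v);d=Rm@np.array([x[0],-x[1],-1]);t=(z-o[2])/d[2];return o+t*d
def w2px(s,p,st=None):
    Rm,o=campose(s,st);c=Rm.T@(np.array(p)-o);x=np.array([c[0]/-c[2],-c[1]/-c[2]]);x=x*(1+s['k1']*(x@x))
    K=np.array(s['mtx']);return np.array([K[0,0]*x[0]+K[0,2],K[1,1]*x[1]+K[1,2]])
E
python3 - <<'E'
from plant import r
import cv2,pickle
st=r.get_state();print(st, r.hold_point_z)
for n in("scene","top","wrist"):
    st=r.get_state();s=r.snapshot(n);pickle.dump((s,st),open(f"{n}0.pkl","wb"));cv2.imwrite(f"pics/{n}0.png",s["frame"])
    print(n,{k:v for k,v in s.items() if k!="frame"})
E
```

```text
pics
{'clock': 0.0, 'q': array([-1.28622489,  0.68994939, -0.19450867,  1.56634152,  0.15730043,
        0.90250546, -0.21512237]), 'qd': array([-0.00033871,  0.00051993,  0.00073115,  0.00120751,  0.00189041,
        0.00185628,  0.00174456]), 'joint_torque': array([ 6.08460005e-05, -5.27553248e+01, -1.26655228e+00, -1.53417850e+01,
       -5.25407272e-02,  6.70264038e-03,  1.85499648e-04]), 'tool_pos': array([0.15498975, 0.60482566, 0.23793216]), 'eef_rot': array([ 1.25028666e-01,  9.92152716e-01, -9.05168713e-04, -4.35407655e-05]), 'contact_force': array([ 0.37805821, -0.62478384, -0.50126864]), 'moment': array([-0.01898038,  0.0668411 ,  0.00667183]), 'opening': 0.9984639531272443} 0.0187
scene {'mtx': array([[532.16361659,   0.        , 278.43514181],
       [  0.        , 532.16361659, 221.06792149],
       [  0.        ,   0.        ,   1.        ]]), 'k1': 0.028960940875935787, 'origin': array([ 1.20327347, -0.06053724,  0.77004502]), 'orientation': array([0.23678005, 0.27551009, 0.71976974, 0.59157495])}
top {'mtx': array([[512.91794237,   0.        , 278.29976026],
       [  0.        , 512.91794237, 207.39806932],
       [  0.        ,   0.        ,   1.        ]]), 'k1': -0.17933715862107263, 'origin': array([ 0.36167714, -0.18656271,  1.07902061]), 'orientation': array([-0.06724351,  0.06134917,  0.70770888, -0.70061596])}
wrist {'mtx': array([[329.65848406,   0.        , 278.97631722],
       [  0.        , 329.65848406, 214.12955122],
       [  0.        ,   0.        ,   1.        ]]), 'k1': -0.047179508667015174, 'tool_from_camera': array([[ 9.02494392e-04,  9.47539137e-01,  3.19638499e-01,
         8.26820801e-02],
       [ 9.99999370e-01, -6.41917948e-04, -9.20575733e-04,
        -3.15404486e-04],
       [-6.67099846e-04,  3.19639129e-01, -9.47539119e-01,
        -1.46591177e-01],
       [ 0.00000000e+00,  0.00000000e+00,  0.00000000e+00,
         1.00000000e+00]])}
```

View pics/scene0.png

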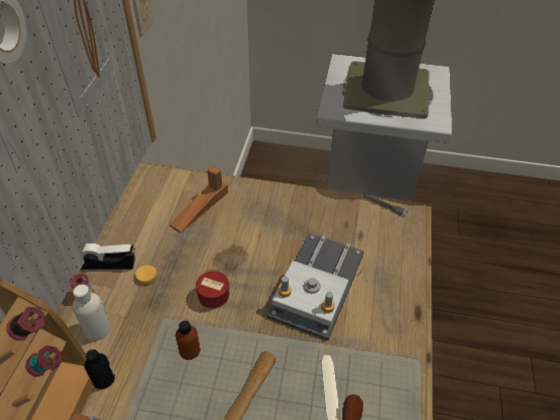

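View pics/top0.png

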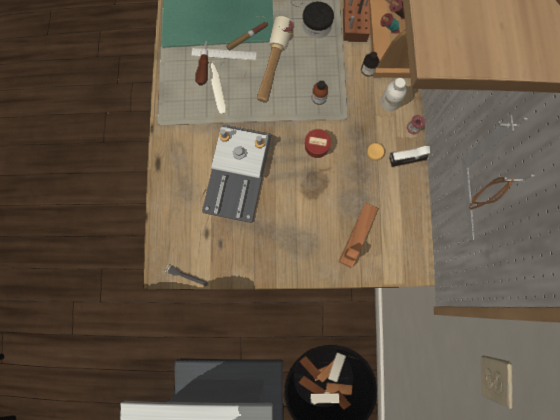

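View pics/wrist0.png

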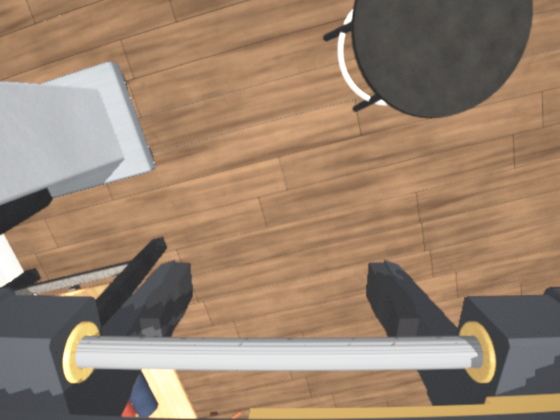

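```bash
python3 - <<'E'
import pickle,cv2
from h import *
s,st=pickle.load(open("top0.pkl","rb"))
for uv in [(353,265),(376,208),(237,170),(232,400),(145,285),(435,285)]: print(uv,px2w(s,*uv,0).round(3))
print(w2px(s,st['tool_pos']))
f=s['frame']
cv2.imwrite("pics/c1.png",cv2.resize(f[105:240,190:340],None,fx=5,fy=4.4,interpolation=cv2.INTER_CUBIC)[:600])
cv2.imwrite("pics/c2.png",cv2.resize(f[190:290,320:400],None,fx=6,fy=6,interpolation=cv2.INTER_CUBIC))
s,_=pickle.load(open("scene0.pkl","rb"));f=s['frame']
cv2.imwrite("pics/c3.png",cv2.resize(f[225:345,260:375],None,fx=5,fy=5,interpolation=cv2.INTER_CUBIC))
cv2.imwrite("pics/c4.png",cv2.resize(f[160:240,160:240],None,fx=7,fy=7,interpolation=cv2.INTER_CUBIC))
E
```

```text
(353, 265) [ 0.435 -0.335  0.   ]
(376, 208) [ 0.557 -0.388  0.   ]
(237, 170) [ 0.644 -0.089  0.   ]
(232, 400) [ 0.159 -0.08   0.   ]
(145, 285) [0.396 0.106 0.   ]
(435, 285) [ 0.39  -0.509  0.   ]
[-119.50084318  392.64984385]
```

View pics/c1.png

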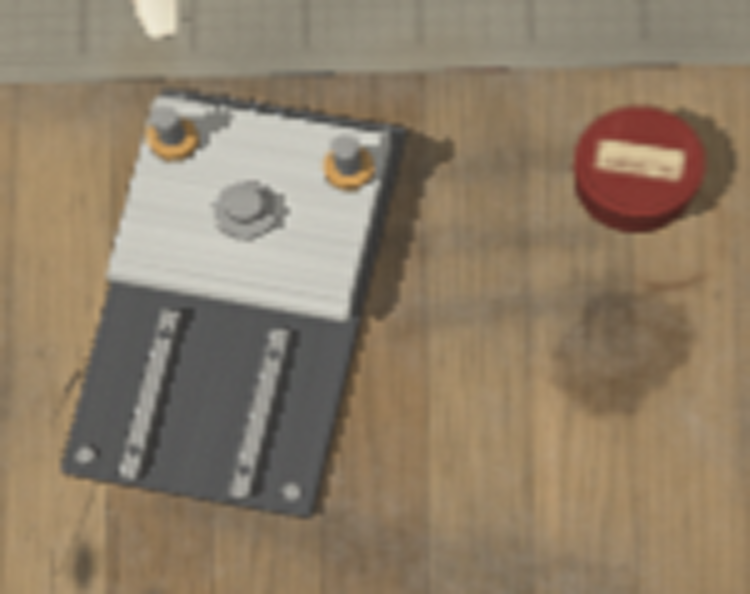

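View pics/c2.png

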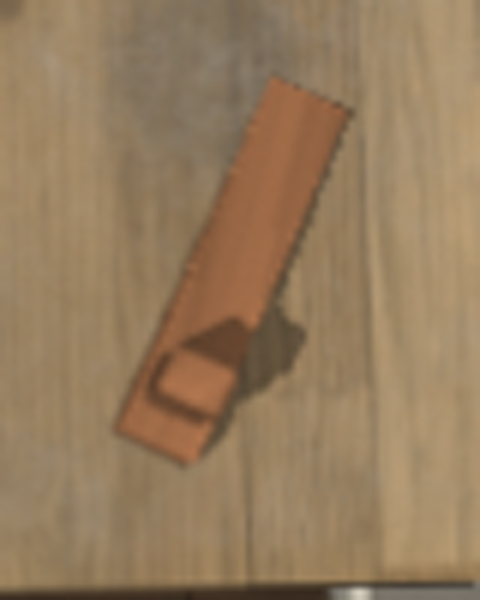

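View pics/c3.png

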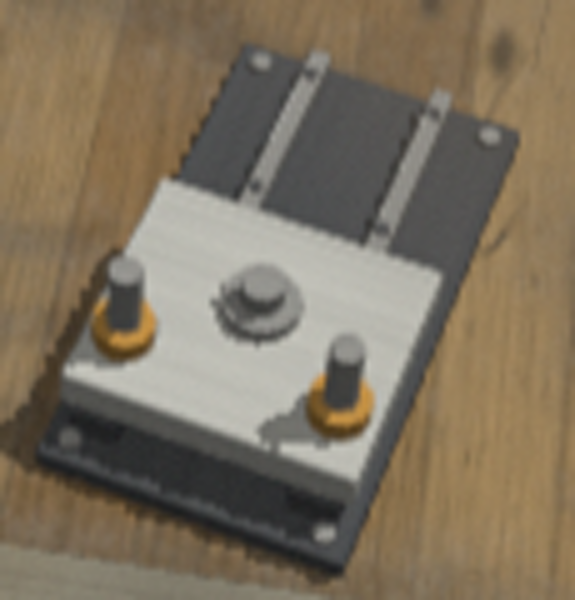

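View pics/c4.png

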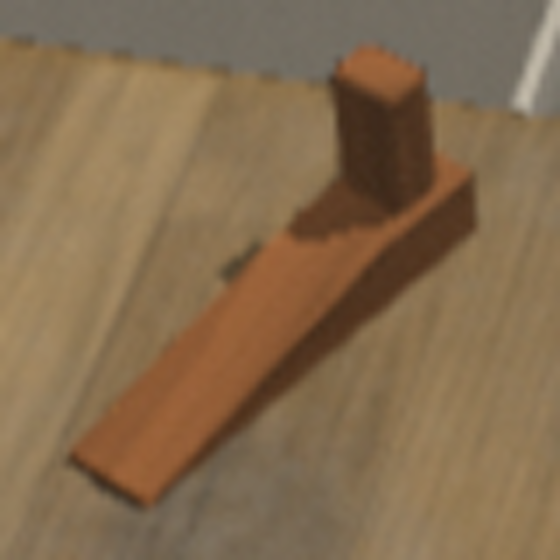

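```bash
cat > fit.py <<'E'
import pickle
from h import *
from scipy.optimize import least_squares
T,_=pickle.load(open("top0.pkl","rb"));S,_=pickle.load(open("scene0.pkl","rb"))
def crop(c,o,f): return (np.array(c)+.5)/np.array(f)-.5+np.array(o)
P=[(T,crop(c,(190,105),(5,4.4)),p) for c,p in [((63,468),(-100,55,10)),((313,513),(-100,-55,10)),((168,118),(64,38,76)),((345,148),(64,-38,76)),((247,200),(35,0,54)),((130,474),(-98,24,20)),((241,492),(-98,-24,20))]]
P+=[(S,crop(c,(260,225),5),p) for c,p in [((250,45),(-100,-55,10)),((518,132),(-100,55,10)),((340,575),(100,55,0)),((38,462),(100,-55,0)),((125,268),(64,-38,76)),((347,347),(64,38,76)),((263,283),(35,0,54)),((320,58),(-98,-24,20)),((440,98),(-98,24,20))]]
W=[(T,crop(c,(320,190),6),p) for c,p in [((273,78),(70,15,4)),((353,112),(70,-15,4)),((115,430),(-70,15,24)),((187,465),(-70,-15,24)),((198,380),(-50,0,70))]]
W+=[(S,crop(c,(160,160),7),p) for c,p in [((72,458),(70,-15,4)),((152,503),(70,15,4)),((473,178),(-70,15,24)),((380,74),(-50,0,70))]]
def fit(L,x0):
    def pos(x,p): c,s=np.cos(x[2]),np.sin(x[2]);return np.array([x[0]+c*p[0]-s*p[1],x[1]+s*p[0]+c*p[1],p[2]])
    f=lambda x:np.concatenate([w2px(s,pos(x,np.array(p)/1000))-uv for s,uv,p in L])
    o=least_squares(f,x0,loss='soft_l1');print(o.x.round(4),f(o.x).reshape(-1,2).round(1).tolist());return o.x
if __name__=="__main__":
    for L,x0 in((P,[.64,-.09,-.2]),(W,[.5,-.36,-.4])):
        fit(L,x0);fit([l for l in L if l[0] is T],x0);fit([l for l in L if l[0] is S],x0)
E
python3 fit.py
```

```text
[ 0.6397 -0.0878 -0.2059] [[-1.4, -0.2], [-0.9, -0.5], [-1.6, -1.5], [-1.0, -1.7], [-1.5, -0.5], [-1.1, -0.5], [-1.1, -0.2], [-2.0, -1.9], [-0.0, -1.6], [-0.1, 0.7], [-1.5, 0.4], [-0.5, -0.5], [-0.3, -0.9], [-0.6, -1.2], [-0.6, -2.4], [-0.2, -2.6]]
[ 0.6382 -0.0905 -0.2108] [[-0.3, 0.3], [0.1, 0.3], [-0.1, -0.9], [0.5, -0.9], [-0.1, 0.2], [-0.0, 0.1], [-0.0, 0.5]]
[ 0.6416 -0.0864 -0.2143] [[-1.0, -1.1], [1.0, -0.4], [0.0, 1.9], [-1.3, 1.1], [-0.1, 0.3], [0.0, 0.3], [-0.1, -0.2], [0.4, -1.5], [0.9, -1.5]]
[ 0.4999 -0.3448 -0.4505] [[-1.3, -0.6], [-1.9, -0.4], [-0.6, -0.7], [0.6, -0.4], [-0.9, -0.2], [-0.8, -2.2], [-1.0, -1.6], [0.1, -2.6], [-0.4, -2.5]]
[ 0.4988 -0.3468 -0.468 ] [[0.2, 0.0], [-0.5, 0.4], [-0.1, -0.6], [1.0, -0.0], [-0.3, 0.1]]
[ 0.5055 -0.342  -0.4446] [[-0.3, 0.2], [-0.3, 0.8], [0.6, -0.6], [0.1, -0.5]]
```

```bash
cat > go.py <<'E'
import sys
from plant import r
from h import *
# go.py x y z yawx : desired TCP and wedge-x heading (tool x = -heading)
a=[float(v) for v in sys.argv[1:]]
st=r.get_state();Rm=R.from_quat(st['eef_rot'])
print("t",round(st['clock'],2),"pos",st['tool_pos'].round(4),"F",st['contact_force'].round(1),"open",round(st['opening'],3))
x=Rm.as_matrix()[:,0];print("heading",np.arctan2(-x[1],-x[0]).round(4),"toolz",Rm.as_matrix()[:,2].round(4))
if len(a)>=3:
    d=Rm.inv().apply(np.array(a[:3])-st['tool_pos'])/.025;print("dp total (units)",d.round(3))
if len(a)>=4:
    c,s=np.cos(a[3]),np.sin(a[3]);G=np.array([[-c,-s,0],[-s,c,0],[0,0,-1]]);G[:,0]=[-c,-s,0];G[:,2]=[0,0,-1];G[:,1]=np.cross(G[:,2],G[:,0])
    print("turn total (units)",((Rm.inv()*R.from_matrix(G)).as_rotvec()/(2*np.pi)).round(4), "dp in goal axes",(G.T@(np.array(a[:3])-st['tool_pos'])/.025).round(3))
E
python3 go.py 0.50 0.2 0.25; python3 go.py 0.456 -0.323 0.2 -0.46
```

```text
t 0.15 pos [0.155  0.605  0.2381] F [-0.9  0.4  0.6] open 0.997
heading -0.2507 toolz [-3.0e-04 -1.4e-03 -1.0e+00]
dp total (units) [-17.387 -12.27   -0.458]
t 0.15 pos [0.155  0.605  0.2381] F [-0.9  0.4  0.6] open 0.997
heading -0.2507 toolz [-3.0e-04 -1.4e-03 -1.0e+00]
dp total (units) [-20.872 -32.97    1.571]
turn total (units) [-0.0002  0.      0.0333] dp in goal axes [-27.267 -27.916   1.523]
```

Request:
{"fn": "move_arm", "kwargs": {"turn": [[0,0,0],[0,0,0],[0,0,0],[0,0,0],[0,0,0],[0,0,0],[0,0,0],[0,0,0],[0,0,0],[0,0,0]], "dp": [[-0.5,-0.3,0],[-0.95,-0.7,0],[-0.95,-0.7,0],[-0.95,-0.7,0],[-0.95,-0.7,0],[-0.95,-0.7,0],[-0.95,-0.7,0],[-0.95,-0.7,0],[-0.95,-0.7,0],[-0.95,-0.7,0]], "jaw": [-1,-1,-1,-1,-1,-1,-1,-1,-1,-1]}}

```text
clock: 0.98
tool_pos: [0.3346, 0.3869, 0.2387]
eef_rot: [0.125, 0.992, -0.0, 0.0]
contact_force: [-0.4, 0.4, -0.4]
opening: 0.998
```

Request:
{"fn": "move_arm", "kwargs": {"turn": [[0,0,0],[0,0,0],[0,0,0],[0,0,0],[0,0,0],[0,0,0],[0,0,0],[0,0,0],[0,0,0],[0,0,0]], "dp": [[-0.95,-0.7,0],[-0.95,-0.7,0],[-0.95,-0.7,0],[-0.95,-0.7,0],[-0.9,-1,0],[-0.9,-1,0],[-0.9,-1,0],[-0.7,-1,0],[-0.4,-1,0],[-0.4,-1,0]], "jaw": [-1,-1,-1,-1,-1,-1,-1,-1,-1,-1]}}

```text
clock: 1.82
tool_pos: [0.4726, 0.1237, 0.2386]
eef_rot: [0.126, 0.992, -0.0, 0.0]
contact_force: [0.7, -0.1, -0.2]
opening: 0.998
```

```bash
python3 go.py 0.456 -0.323 0.2 -0.46
```

```text
t 1.82 pos [0.4726 0.1237 0.2386] F [ 0.7 -0.1 -0.2] open 0.998
heading -0.2528 toolz [-0.e+00 -8.e-04 -1.e+00]
dp total (units) [ -3.825 -17.466   1.558]
turn total (units) [-0.0001  0.      0.033 ] dp in goal axes [ -7.337 -16.307   1.545]
```

Request:
{"fn": "move_arm", "kwargs": {"turn": [[0,0,0],[0,0,0],[0,0,0],[0,0,0],[0,0,0],[0,0,0],[0,0,0],[0,0,0],[0,0,0],[0,0,0]], "dp": [[-0.2,-1,0],[-0.2,-1,0],[-0.2,-1,0],[-0.2,-1,0],[-0.2,-1,0],[-0.2,-1,0],[-0.2,-1,0],[-0.2,-1,0],[-0.2,-1,0],[-0.2,-1,0]], "jaw": [-1,-1,-1,-1,-1,-1,-1,-1,-1,-1]}}

```text
clock: 2.65
tool_pos: [0.4576, -0.1301, 0.2387]
eef_rot: [0.126, 0.992, -0.0, -0.0]
contact_force: [0.7, 0.1, 0.8]
opening: 1.0
```

Request:
{"fn": "move_arm", "kwargs": {"turn": [[0,0,0],[0,0,0],[0,0,0],[0,0,0],[0,0,0.011],[0,0,0.011],[0,0,0.011],[0,0,0]], "dp": [[-0.2,-1,0],[-0.2,-1,0],[-0.2,-1,0],[-0.2,-1,0.3],[-0.1,-0.8,0.3],[-0.1,-0.6,0.3],[0,-0.4,0.3],[0,0,0]], "jaw": [-1,-1,-1,-1,-1,-1,-1,-1]}}

```text
clock: 3.32
tool_pos: [0.4417, -0.2766, 0.207]
eef_rot: [0.232, 0.973, -0.001, -0.002]
contact_force: [0.3, -0.3, 0.2]
opening: 0.998
```

```bash
python3 go.py 0.456 -0.323 0.2 -0.46; python3 - <<'E'
from plant import r
import cv2,pickle
st=r.get_state();s=r.snapshot("wrist");pickle.dump((s,st),open("wrist1.pkl","wb"));cv2.imwrite("pics/wrist1.png",s["frame"])
E
```

```text
t 3.32 pos [ 0.4417 -0.2766  0.207 ] F [ 0.3 -0.3  0.2] open 0.998
heading -0.4673 toolz [-4.3e-03 -3.0e-04 -1.0e+00]
dp total (units) [-1.348 -1.4    0.279]
turn total (units) [-0.0003 -0.0006 -0.0012] dp in goal axes [-1.336 -1.41   0.281]
```

View pics/wrist1.png

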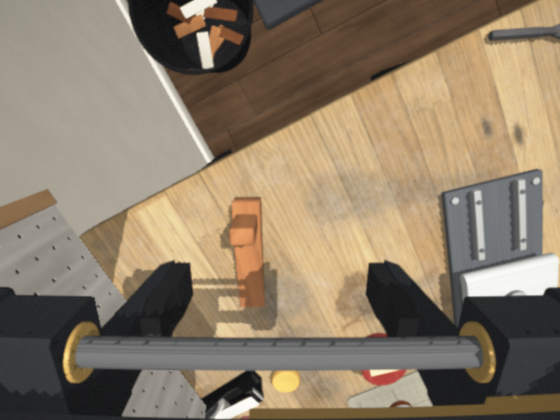

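```bash
python3 - <<'E'
import pickle,cv2
s,_=pickle.load(open("wrist1.pkl","rb"));f=s['frame']
cv2.imwrite("pics/c5.png",cv2.resize(f[190:315,215:285],None,fx=4.8,fy=4.8,interpolation=cv2.INTER_CUBIC))
cv2.imwrite("pics/c6.png",cv2.resize(f[160:300,435:560],None,fx=4,fy=4,interpolation=cv2.INTER_CUBIC))
E
```

```text
(no output)
```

View pics/c5.png

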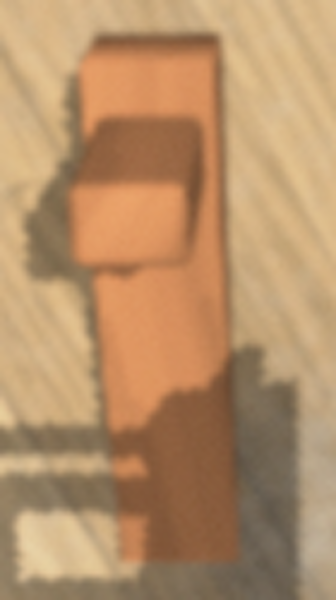

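View pics/c6.png

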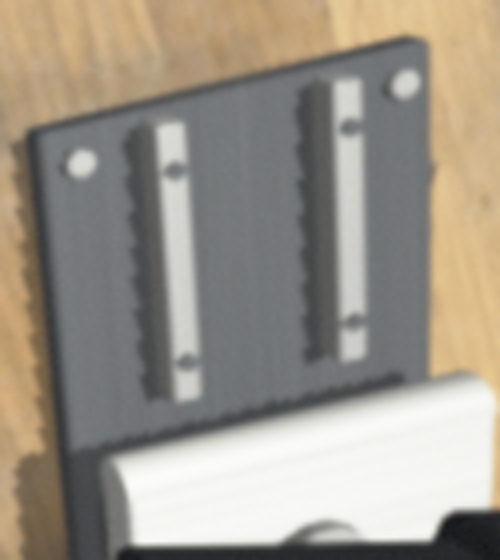

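```bash
cat > fit2.py <<'E'
from fit import *
s,st=pickle.load(open("wrist1.pkl","rb"))
def fitw(L,x0,name):
    def pos(x,p): c,s_=np.cos(x[2]),np.sin(x[2]);return np.array([x[0]+c*p[0]-s_*p[1],x[1]+s_*p[0]+c*p[1],p[2]])
    f=lambda x:np.concatenate([w2px(s,pos(x,np.array(p)/1000),st)-uv for uv,p in L])
    o=least_squares(f,x0,loss='soft_l1');print(name,o.x.round(4),f(o.x).reshape(-1,2).round(1).tolist());return o.x
w=fitw([(crop(c,(215,190),4.8),p) for c,p in [((82,57),(-70,-15,24)),((219,50),(-70,15,24)),((122,562),(70,-15,4)),((240,560),(70,15,4)),((130,224),(-50,0,70))]],[.5,-.345,-.45],'wedge')
p=fitw([(crop(c,(435,160),4),p) for c,p in [((170,122),(-98,-24,20)),((347,80),(-98,24,20)),((187,398),(-14,-24,20)),((353,358),(-14,24,20)),((32,130),(-100,-55,10)),((415,42),(-100,55,10))]],[.64,-.09,-.2],'press')
print('grip',w[0]-.05*np.cos(w[2]),w[1]-.05*np.sin(w[2]))
E
python3 fit2.py
```

```text
wedge [ 0.5014 -0.3448 -0.4554] [[-0.2, 0.3], [-0.0, 1.4], [0.2, -0.9], [-0.2, -0.6], [0.2, -0.2]]
press [ 0.6386 -0.0879 -0.2138] [[-0.4, -0.1], [-0.4, -0.3], [-0.3, 0.3], [-0.6, 0.4], [0.8, 0.7], [3.9, -1.4]]
grip 0.4565294622369282 -0.3227958024104435
```

```bash
python3 go.py 0.4565 -0.3228 0.031 -0.455
```

```text
t 3.37 pos [ 0.4429 -0.2749  0.2078] F [ 0.1  0.4 -0.1] open 0.999
heading -0.4616 toolz [-2.9e-03  5.0e-04 -1.0e+00]
dp total (units) [-1.361 -1.467  7.068]
turn total (units) [-0.0001 -0.0004 -0.0011] dp in goal axes [-1.331 -1.482  7.07 ]
```

Request:
{"fn": "move_arm", "kwargs": {"turn": [[0,0,-0.001],[0,0,0],[0,0,0],[0,0,0],[0,0,0],[0,0,0]], "dp": [[-0.45,-0.5,0.5],[-0.45,-0.5,0.8],[-0.45,-0.48,0.9],[0,0,0.9],[0,0,0.4],[0,0,0]], "jaw": [-1,-1,-1,-1,-1,-1]}}

```text
clock: 3.87
tool_pos: [0.4578, -0.3199, 0.1194]
eef_rot: [0.223, 0.975, 0.001, -0.002]
contact_force: [0.4, -0.2, 0.0]
opening: 1.0
```

```bash
python3 go.py 0.4565 -0.3228 0.031 -0.455;  python3 - <<'E'
from plant import r
import cv2,pickle
st=r.get_state();s=r.snapshot("wrist");pickle.dump((s,st),open("wrist2.pkl","wb"));cv2.imwrite("pics/wrist2.png",s["frame"])
E
```

```text
t 3.87 pos [ 0.4578 -0.3199  0.1194] F [ 0.4 -0.2  0. ] open 1.0
heading -0.4499 toolz [-0.0037  0.0033 -1.    ]
dp total (units) [-0.021 -0.13   3.536]
turn total (units) [ 0.0002 -0.0008  0.0008] dp in goal axes [-0.005 -0.126  3.536]
```

View pics/wrist2.png

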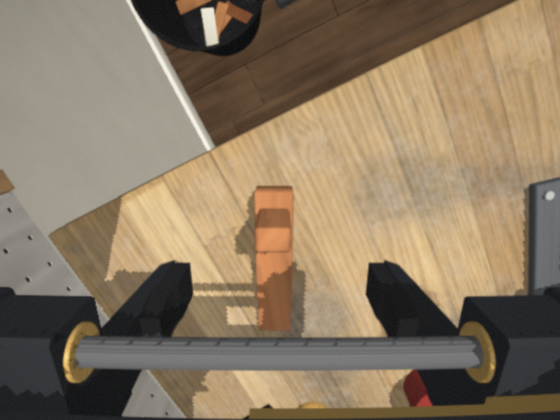

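Request:
{"fn": "move_arm", "kwargs": {"turn": [[0,0,0],[0,0,0],[0,0,0],[0,0,0],[0,0,0],[0,0,0],[0,0,0]], "dp": [[0,-0.1,0.6],[0,0,0.8],[0,0,0.8],[0,0,0.7],[0,0,0.4],[0,0,0.15],[0,0,0]], "jaw": [-1,-1,-1,-1,-1,-1,-1]}}

```text
clock: 4.5
tool_pos: [0.4582, -0.3238, 0.0353]
eef_rot: [0.224, 0.975, 0.0, 0.0]
contact_force: [-1.4, 0.1, 0.5]
opening: 0.999
```

```bash
python3 go.py 0.4565 -0.3228 0.031 -0.455
```

```text
t 4.5 pos [ 0.4582 -0.3238  0.0353] F [-1.4  0.1  0.5] open 0.999
heading -0.451 toolz [ 2.e-04  3.e-04 -1.e+00]
dp total (units) [0.077 0.007 0.171]
turn total (units) [0.0001 0.     0.0006] dp in goal axes [0.077 0.006 0.171]
```

Close on the grip.

Request:
{"fn": "move_arm", "kwargs": {"turn": [[0,0,0],[0,0,0],[0,0,0],[0,0,0],[0,0,0],[0,0,0],[0,0,0],[0,0,0],[0,0,0],[0,0,0]], "dp": [[0.07,0,0.1],[0,0,0],[0,0,0],[0,0,0],[0,0,0],[0,0,0],[0,0,0],[0,0,0],[0,0,0],[0,0,0]], "jaw": [-1,0,0.4,0.6,1,1,1,1,1,1], "newtons": 40}}

```text
clock: 5.33
tool_pos: [0.4562, -0.3235, 0.0324]
eef_rot: [0.224, 0.975, 0.0, -0.0]
contact_force: [-0.5, 0.3, -0.3]
opening: 0.342
```

```bash
python3 go.py 0.4565 -0.3228 0.131 -0.455
```

```text
t 5.33 pos [ 0.4562 -0.3235  0.0324] F [-0.5  0.3 -0.3] open 0.342
heading -0.4518 toolz [-0.e+00  1.e-04 -1.e+00]
dp total (units) [ 0.     0.03  -3.944]
turn total (units) [ 0.     -0.      0.0005] dp in goal axes [-0.     0.03  -3.944]
```

Request:
{"fn": "move_arm", "kwargs": {"turn": [[0,0,0],[0,0,0],[0,0,0],[0,0,0],[0,0,0]], "dp": [[0,0,0],[0,0,0],[0,0,0],[0,0,0],[0,0,0]], "jaw": [1,1,1,1,1]}}

```text
clock: 5.75
tool_pos: [0.4561, -0.3235, 0.0324]
eef_rot: [0.224, 0.975, 0.0, -0.0]
contact_force: [0.2, 0.8, -0.8]
opening: 0.267
```

Request:
{"fn": "move_arm", "kwargs": {"turn": [[0,0,0],[0,0,0],[0,0,0],[0,0,0],[0,0,0],[0,0,0],[0,0,0]], "dp": [[0,0,-0.2],[0,0,-0.5],[0,0,-0.7],[0,0,-0.8],[0,0,-0.8],[0,0,-0.5],[0,0,-0.2]], "jaw": [1,1,1,1,1,1,1]}}

```text
clock: 6.33
tool_pos: [0.4572, -0.3241, 0.1279]
eef_rot: [0.224, 0.975, -0.001, 0.002]
contact_force: [0.1, -0.4, -2.0]
opening: 0.272
```

```bash
python3 go.py 0.4924 -0.0563 0.131 -0.213;  python3 - <<'E'
from plant import r
import cv2,pickle
st=r.get_state();s=r.snapshot("wrist");pickle.dump((s,st),open("wrist3.pkl","wb"));cv2.imwrite("pics/wrist3.png",s["frame"])
E
```

```text
t 6.33 pos [ 0.4572 -0.3241  0.1279] F [ 0.1 -0.4 -2. ] open 0.272
heading -0.4521 toolz [ 0.0035 -0.002  -1.    ]
dp total (units) [ 3.412 10.253 -0.141]
turn total (units) [-0.0001  0.0006 -0.0381] dp in goal axes [ 0.887 10.77  -0.124]
```

View pics/wrist3.png

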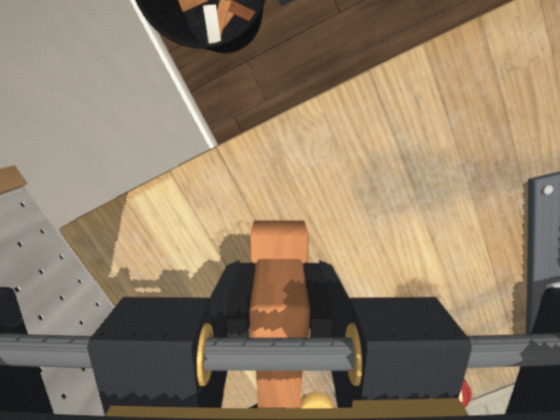

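Request:
{"fn": "move_arm", "kwargs": {"turn": [[0,0,0],[0,0,0],[0,0,0],[0,0,0],[0,0,0],[0,0,0],[0,0,0],[0,0,0],[0,0,0],[0,0,0]], "dp": [[0.2,0.5,0],[0.35,1,0],[0.35,1,0],[0.35,1,0],[0.35,1,0],[0.35,1,0],[0.35,1,0],[0.35,1,0],[0.3,1,0],[0.3,0.9,0]], "jaw": [1,1,1,1,1,1,1,1,1,1]}}

```text
clock: 7.22
tool_pos: [0.4847, -0.0735, 0.1241]
eef_rot: [0.223, 0.975, 0.0, -0.001]
contact_force: [0.6, 0.3, -1.5]
opening: 0.266
```

Request:
{"fn": "move_arm", "kwargs": {"turn": [[0,0,-0.0075],[0,0,-0.0075],[0,0,-0.0075],[0,0,-0.0075],[0,0,-0.0075],[0,0,0],[0,0,0]], "dp": [[0.2,0.5,0],[0,0.3,0],[0,0,0],[0,0,0],[0,0,0],[0,0,0],[0,0,0]], "jaw": [1,1,1,1,1,1,1]}}

```text
clock: 7.8
tool_pos: [0.4892, -0.0572, 0.1247]
eef_rot: [0.109, 0.994, -0.0, -0.0]
contact_force: [-1.1, -0.1, -0.9]
opening: 0.264
```

```bash
python3 go.py 0.4924 -0.0563 0.131 -0.213;  python3 - <<'E'
from plant import r
import cv2,pickle
for n in ("scene","top","wrist"):
    st=r.get_state();s=r.snapshot(n);pickle.dump((s,st),open(n+"4.pkl","wb"));cv2.imwrite(f"pics/{n}4.png",s["frame"])
    if n=="scene": cv2.imwrite("pics/c7.png",cv2.resize(s["frame"][150:345,240:400],None,fx=3.8,fy=3.0))
    if n=="top": cv2.imwrite("pics/c8.png",cv2.resize(s["frame"][120:300,150:330],None,fx=3.3,fy=3.3))
E
```

```text
t 7.8 pos [ 0.4892 -0.0572  0.1247] F [-1.1 -0.1 -0.9] open 0.264
heading -0.2176 toolz [-8.e-04 -3.e-04 -1.e+00]
dp total (units) [-0.117  0.064 -0.253]
turn total (units) [-0.0001 -0.0001 -0.0007] dp in goal axes [-0.118  0.064 -0.253]
```

View pics/c7.png

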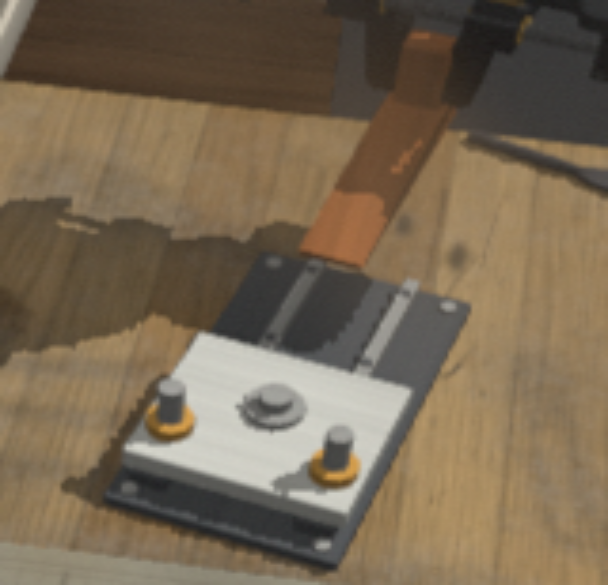

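View pics/c8.png

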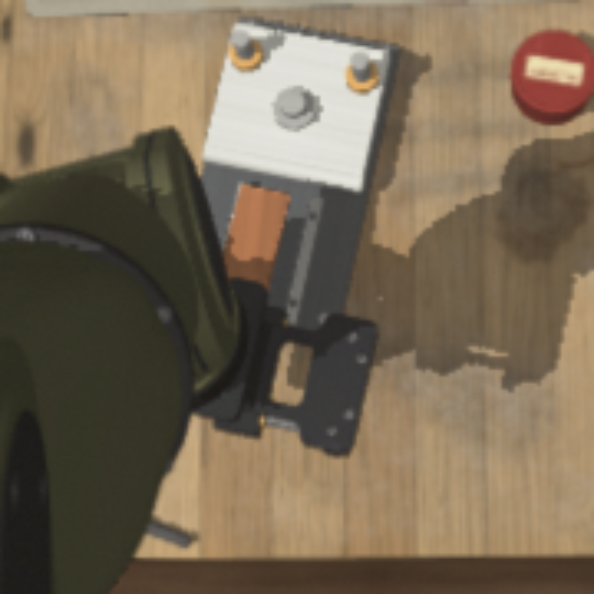

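View pics/wrist4.png

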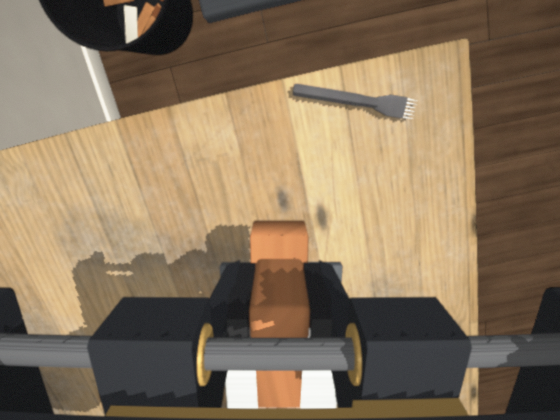

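```bash
python3 - <<'E'
from fit import *
T4,_=pickle.load(open("top4.pkl","rb"));S4,st=pickle.load(open("scene4.pkl","rb"))
px,py,pt=.6388,-.0882,-.213
c,s=np.cos(pt),np.sin(pt)
def pl(p): d=p[:2]-[px,py]; return np.array([c*d[0]+s*d[1],-s*d[0]+c*d[1]])
a=[(T4,crop((238,184),(150,120),3.3)),(T4,crop((291,193),(150,120),3.3)),(S4,crop((366,265),(240,150),(3.8,3.))),(S4,crop((300,250),(240,150),(3.8,3.)))]
for z in (.085,.09,.096,.1):
    print(z,[(pl(px2w(m,*uv,z))*1000).round(1).tolist() for m,uv in a])
print('tcp',pl(st['tool_pos']))
E
```

```text
0.085 [[-31.6, 15.3], [-30.7, -17.5], [-41.3, 14.1], [-40.0, -16.9]]
0.09 [[-32.7, 14.4], [-31.8, -18.2], [-37.0, 15.1], [-35.8, -15.7]]
0.096 [[-34.1, 13.4], [-33.2, -19.1], [-31.9, 16.3], [-30.6, -14.2]]
0.1 [[-34.9, 12.7], [-34.0, -19.6], [-28.5, 17.0], [-27.2, -13.3]]
tcp [-0.15277451 -0.00136457]
```

Request:
{"fn": "move_arm", "kwargs": {"turn": [[0,0,-0.0005],[0,0,0],[0,0,0],[0,0,0],[0,0,0],[0,0,0],[0,0,0],[0,0,0]], "dp": [[0,0.05,0.2],[0,0,0.5],[0,0,0.6],[0,0,0.6],[0,0,0.5],[0,0,0.3],[0,0,0.15],[0,0,0]], "jaw": [1,1,1,1,1,1,1,1]}}

```text
clock: 8.62
tool_pos: [0.4895, -0.0549, 0.053]
eef_rot: [0.106, 0.994, -0.0, -0.001]
contact_force: [-0.3, 0.0, -0.9]
opening: 0.267
```

```bash
cat > snap.py <<'E'
import sys,pickle,cv2
from plant import r
k=sys.argv[1]
for n,(y0,y1,x0,x1),f in (("scene",(180,345,255,385),3.6),("top",(110,240,180,310),4.5)):
    st=r.get_state();s=r.snapshot(n);pickle.dump((s,st),open(n+k+".pkl","wb"))
    cv2.imwrite(f"pics/{n}{k}c.png",cv2.resize(s["frame"][y0:y1,x0:x1],None,fx=f,fy=f,interpolation=cv2.INTER_CUBIC))
E
python3 go.py 0.4924 -0.0563 0.0424 -0.213; python3 snap.py 5
```

```text
t 8.62 pos [ 0.4895 -0.0549  0.053 ] F [-0.3  0.  -0.9] open 0.267
heading -0.2128 toolz [-0.0012  0.     -1.    ]
dp total (units) [-0.124 -0.029  0.424]
turn total (units) [-0.     -0.0002  0.    ] dp in goal axes [-0.124 -0.029  0.424]
```

View pics/scene5c.png

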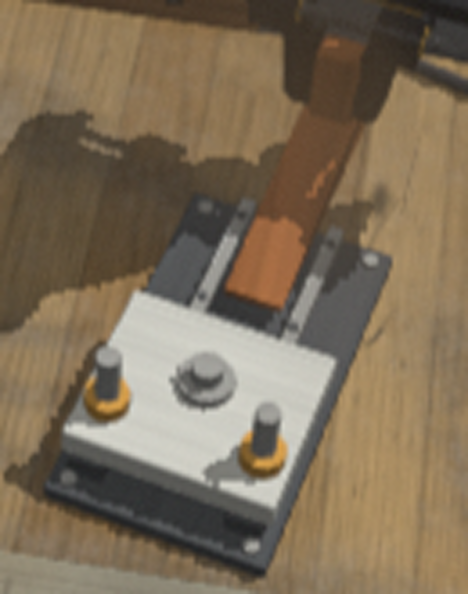

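View pics/top5c.png

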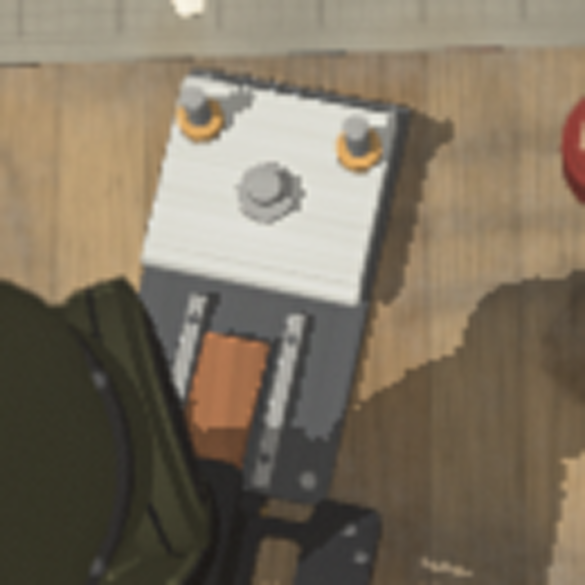

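Request:
{"fn": "move_arm", "kwargs": {"turn": [[0,0,0],[0,0,0],[0,0,0],[0,0,0],[0,0,0]], "dp": [[0,-0.05,0.1],[0,0,0.12],[0,0,0.1],[0,0,0.06],[0,0,0]], "jaw": [1,1,1,1,1]}}

```text
clock: 9.13
tool_pos: [0.4895, -0.0562, 0.044]
eef_rot: [0.106, 0.994, 0.0, -0.0]
contact_force: [0.0, 0.7, -0.4]
opening: 0.264
```

```bash
python3 go.py 0.4924 -0.0563 0.0424 -0.213
```

```text
t 9.13 pos [ 0.4895 -0.0562  0.044 ] F [ 0.   0.7 -0.4] open 0.264
heading -0.2131 toolz [-3.e-04  1.e-04 -1.e+00]
dp total (units) [-0.114  0.022  0.062]
turn total (units) [ 0.     -0.0001 -0.    ] dp in goal axes [-0.114  0.022  0.062]
```

Request:
{"fn": "move_arm", "kwargs": {"turn": [[0,0,0],[0,0,0],[0,0,0],[0,0,0]], "dp": [[0,0,0.04],[0,0,0.04],[0,0,0.02],[0,0,0]], "jaw": [1,1,1,1]}}

```text
clock: 9.47
tool_pos: [0.4895, -0.0562, 0.0419]
eef_rot: [0.106, 0.994, 0.0, -0.0]
contact_force: [-1.1, 0.7, 3.7]
opening: 0.269
```

```bash
python3 go.py 0.4924 -0.0563 0.0424 -0.213; python3 snap.py 6
```

```text
t 9.47 pos [ 0.4895 -0.0562  0.0419] F [-1.1  0.7  3.7] open 0.269
heading -0.213 toolz [-0.  0. -1.]
dp total (units) [-0.115  0.022 -0.018]
turn total (units) [ 0. -0. -0.] dp in goal axes [-0.115  0.022 -0.018]
```

View pics/scene6c.png

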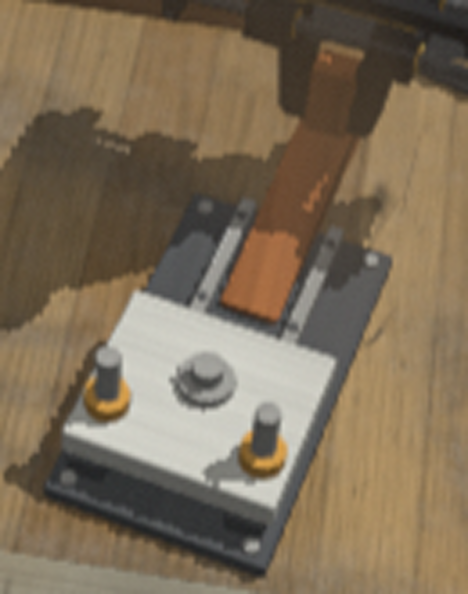

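View pics/top6c.png

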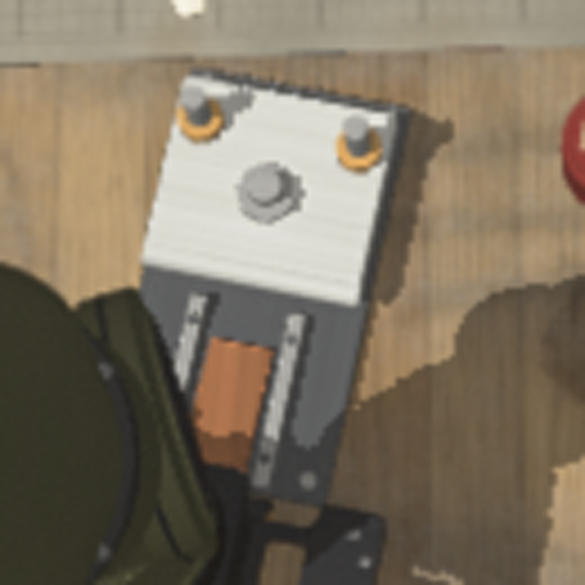

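Request:
{"fn": "move_arm", "kwargs": {"turn": [[0,0,0],[0,0,0],[0,0,0],[0,0,0],[0,0,0],[0,0,0],[0,0,0],[0,0,0],[0,0,0],[0,0,0]], "dp": [[-0.1,0,0],[-0.2,0,0],[-0.3,0,0],[-0.35,0,0],[-0.35,0,0],[-0.35,0,0],[-0.35,0,0],[-0.3,0,0],[-0.2,0,0],[0,0,0]], "jaw": [1,1,1,1,1,1,1,1,1,1]}}

```text
clock: 10.4
tool_pos: [0.5465, -0.0694, 0.0423]
eef_rot: [0.106, 0.994, -0.001, -0.004]
contact_force: [-9.6, 1.7, 16.1]
opening: 0.27
```

```bash
python3 go.py 0.5799 -0.0755 0.0424 -0.213; python3 snap.py 7
```

```text
t 10.4 pos [ 0.5465 -0.0694  0.0423] F [-9.6  1.7 16.1] open 0.27
heading -0.2131 toolz [-8.5e-03 -4.0e-04 -1.0e+00]
dp total (units) [-1.357  0.044 -0.016]
turn total (units) [-0.0003 -0.0013 -0.    ] dp in goal axes [-1.357  0.044 -0.005]
```

View pics/scene7c.png

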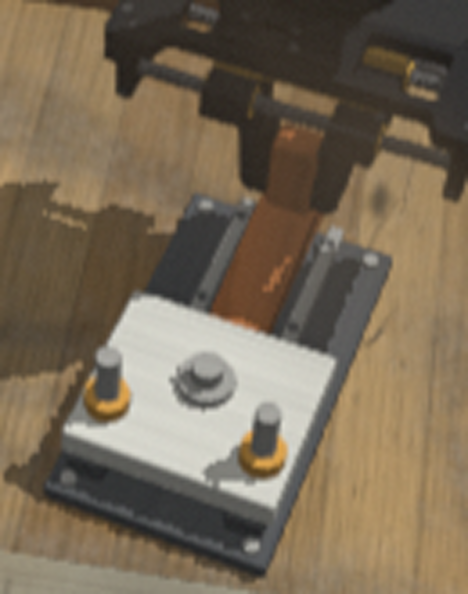

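View pics/top7c.png

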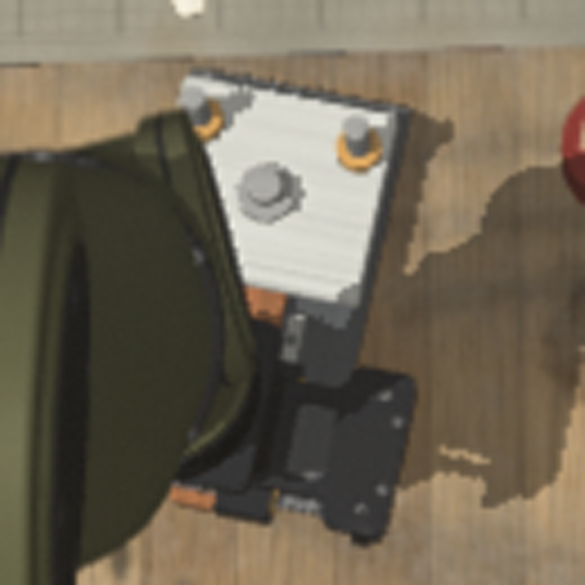

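Request:
{"fn": "move_arm", "kwargs": {"turn": [[0,0,0],[0,0,0],[0,0,0]], "dp": [[0,0,-0.04],[0,0,0],[0,0,0]], "jaw": [1,1,1]}}

```text
clock: 10.75
tool_pos: [0.5513, -0.0696, 0.0426]
eef_rot: [0.106, 0.994, 0.0, 0.0]
contact_force: [0.0, -0.5, -1.5]
opening: 0.271
```

```bash
python3 go.py 0.5799 -0.0755 0.0424 -0.213
```

```text
t 10.75 pos [ 0.5513 -0.0696  0.0426] F [ 0.  -0.5 -1.5] open 0.271
heading -0.2132 toolz [ 9.e-04  1.e-04 -1.e+00]
dp total (units) [-1.169  0.011  0.008]
turn total (units) [ 0.      0.0001 -0.    ] dp in goal axes [-1.169  0.011  0.007]
```

Request:
{"fn": "move_arm", "kwargs": {"turn": [[0,0,0],[0,0,0],[0,0,0],[0,0,0],[0,0,0],[0,0,0],[0,0,0],[0,0,0]], "dp": [[-0.1,0,0],[-0.15,0,0],[-0.15,0,0],[-0.15,0,0],[-0.1,0,0],[-0.1,0,0],[0,0,0],[0,0,0]], "jaw": [1,1,1,1,1,1,1,1]}}

```text
clock: 11.42
tool_pos: [0.5597, -0.0717, 0.0422]
eef_rot: [0.106, 0.994, -0.0, -0.009]
contact_force: [-17.9, 5.4, 15.7]
opening: 0.268
```

```bash
python3 go.py 0.5799 -0.0755 0.0424 -0.213
```

```text
t 11.42 pos [ 0.5597 -0.0717  0.0422] F [-17.9   5.4  15.7] open 0.268
heading -0.2117 toolz [-0.0188  0.0011 -0.9998]
dp total (units) [-0.823  0.022 -0.022]
turn total (units) [-0.0005 -0.003   0.0002] dp in goal axes [-0.823  0.023 -0.006]
```

Request:
{"fn": "move_arm", "kwargs": {"turn": [[0,0,0],[0,0,0],[0,0,0],[0,0,0]], "dp": [[0,0,-0.03],[0,0,0],[0,0,0],[0,0,0]], "jaw": [1,1,1,1]}}

```text
clock: 11.75
tool_pos: [0.5624, -0.0725, 0.0423]
eef_rot: [0.106, 0.994, -0.0, -0.007]
contact_force: [-11.0, 2.8, 4.9]
opening: 0.27
```

```bash
python3 go.py 0.5799 -0.0755 0.0424 -0.213; python3 snap.py 8
```

```text
t 11.75 pos [ 0.5624 -0.0725  0.0423] F [-11.    2.8   4.9] open 0.27
heading -0.2122 toolz [-1.380e-02  6.000e-04 -9.999e-01]
dp total (units) [-0.711  0.032 -0.013]
turn total (units) [-0.0004 -0.0022  0.0001] dp in goal axes [-0.711  0.032 -0.004]
```

View pics/scene8c.png

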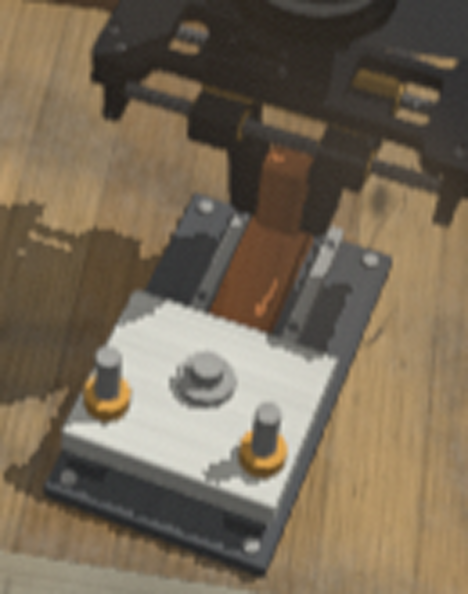

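Request:
{"fn": "move_arm", "kwargs": {"turn": [[0,0,0],[0,0,0],[0,0,0],[0,0,0],[0,0,0],[0,0,0],[0,0,0],[0,0,0],[0,0,0]], "dp": [[-0.1,0,-0.01],[-0.1,0,0],[-0.1,0,-0.01],[-0.1,0,0],[-0.1,0,0],[-0.1,0,0],[0,0,0],[0,0,0],[0,0,0]], "jaw": [1,1,1,1,1,1,1,1,1]}}

```text
clock: 12.6
tool_pos: [0.5778, -0.0763, 0.0425]
eef_rot: [0.106, 0.994, -0.001, -0.006]
contact_force: [-9.9, 1.9, 0.2]
opening: 0.267
```

```bash
python3 go.py 0.5799 -0.0755 0.0424 -0.213; python3 snap.py 9
```

```text
t 12.6 pos [ 0.5778 -0.0763  0.0425] F [-9.9  1.9  0.2] open 0.267
heading -0.2129 toolz [-1.260e-02  2.000e-04 -9.999e-01]
dp total (units) [-0.077  0.048  0.001]
turn total (units) [-0.0004 -0.002   0.    ] dp in goal axes [-0.077  0.048  0.002]
```

View pics/scene9c.png

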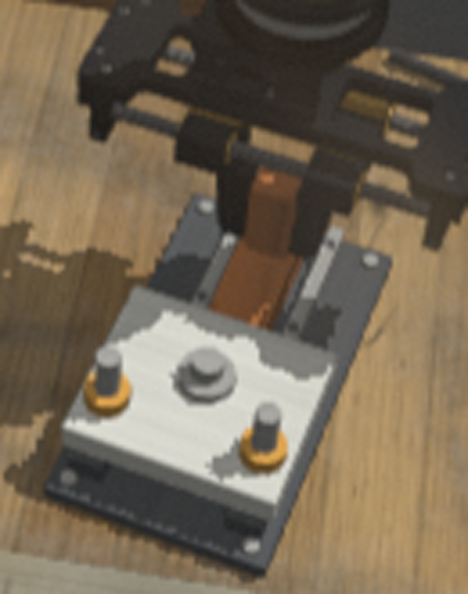

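```bash
python3 - <<'E'
from fit import *
a=pickle.load(open("scene0.pkl","rb"))[0];b=pickle.load(open("scene9.pkl","rb"))[0]
px,py,pt=.6388,-.0882,-.213;c,s=np.cos(pt),np.sin(pt)
W_=lambda x,y,z:np.array([px+c*x-s*y,py+s*x+c*y,z])
print("expected px for 4mm",[(w2px(a,W_(.035,y,.044+.004))-w2px(a,W_(.035,y,.044))).round(2) for y in(0,)])
u=lambda m:cv2.resize(cv2.cvtColor(m['frame'],cv2.COLOR_BGR2GRAY),None,fx=8,fy=8,interpolation=cv2.INTER_CUBIC)
A,B=u(a),u(b)
for n,p in (("stud",W_(.035,0,.054)),("collarR",W_(.064,.038,.042)),("collarL",W_(.064,-.038,.042)),("rear edge",W_(.096,0,.034)),("base rear",W_(.1,.04,.005))):
    q=w2px(a,p);h=(9,7)
    x0,x1,y0,y1=[int(8*v) for v in(q[0]-h[0],q[0]+h[0],q[1]-h[1],q[1]+h[1])]
    t=A[y0:y1,x0:x1];m=40;w=B[y0-m:y1+m,x0-m:x1+m]
    r_=cv2.matchTemplate(w,t,cv2.TM_CCOEFF_NORMED);_,v,_,l=cv2.minMaxLoc(r_);print(n,q.round(),(np.array(l)-m)/8,round(v,3))
E
```

```text
expected px for 4mm [array([ 0.14, -1.42])]
stud [311. 279.] [ 0.125 -0.625] 0.898
collarR [326. 305.] [ 0.125 -1.125] 0.978
collarL [283. 289.] [ 0.    -1.125] 0.958
rear edge [297. 315.] [ 0.875 -1.   ] 0.997
base rear [318. 335.] [0. 0.] 0.983
```

Request:
{"fn": "move_arm", "kwargs": {"turn": [[0,0,0],[0,0,0],[0,0,0],[0,0,0],[0,0,0],[0,0,0]], "dp": [[-0.07,0,0],[-0.05,0,0],[0,0,0],[0,0,0],[0,0,0],[0,0,0]], "jaw": [1,1,1,1,1,1]}}

```text
clock: 13.2
tool_pos: [0.5803, -0.0769, 0.0424]
eef_rot: [0.106, 0.994, -0.001, -0.007]
contact_force: [-10.3, 1.7, 1.7]
opening: 0.268
```

```bash
python3 go.py 0.5799 -0.0755 0.0424 -0.213; python3 snap.py a;python3 - <<'E'
from fit import *
from plant import r
a=pickle.load(open("scene0.pkl","rb"))[0];b=pickle.load(open("scenea.pkl","rb"))[0]
u=lambda m:cv2.resize(cv2.cvtColor(m['frame'],cv2.COLOR_BGR2GRAY),None,fx=8,fy=8,interpolation=cv2.INTER_CUBIC)
A,B=u(a),u(b)
for q in((326,305),(283,289),(297,315),(318,335)):
    x0,x1,y0,y1=[int(8*v) for v in(q[0]-9,q[0]+9,q[1]-7,q[1]+7)]
    t=A[y0:y1,x0:x1];m=40;w=B[y0-m:y1+m,x0-m:x1+m]
    r_=cv2.matchTemplate(w,t,cv2.TM_CCOEFF_NORMED);_,v,_,l=cv2.minMaxLoc(r_);print(q,(np.array(l)-m)/8,round(v,3))
print(np.abs(r.get_state()['qd']).max())
s=r.snapshot("wrist");cv2.imwrite("pics/wrista.png",s["frame"])
E
```

```text
t 13.2 pos [ 0.5803 -0.0769  0.0424] F [-10.3   1.7   1.7] open 0.268
heading -0.2129 toolz [-1.340e-02  2.000e-04 -9.999e-01]
dp total (units) [0.027 0.05  0.002]
turn total (units) [-0.0004 -0.0021  0.    ] dp in goal axes [0.027 0.05  0.002]
(326, 305) [ 0.125 -1.25 ] 0.979
(283, 289) [ 0.   -1.25] 0.942
(297, 315) [ 1.375 -1.   ] 0.996
(318, 335) [0. 0.] 0.983
0.0017118502424439453
```

View pics/wrista.png

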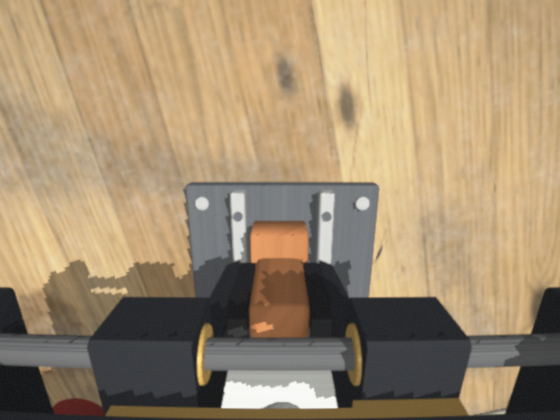

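Request:
{"fn": "move_arm", "kwargs": {"turn": [[0,0,0],[0,0,0],[0,0,0],[0,0,0],[0,0,0],[0,0,0]], "dp": [[0,0,0],[0,0,0],[0,0,0],[0,0,0],[0,0,0],[0,0,0]], "jaw": [1,1,1,1,1,1]}}

```text
clock: 13.85
tool_pos: [0.5803, -0.0769, 0.0424]
eef_rot: [0.106, 0.994, -0.001, -0.007]
contact_force: [-10.1, 1.4, 1.7]
opening: 0.267
```

View pics/sceneac.png

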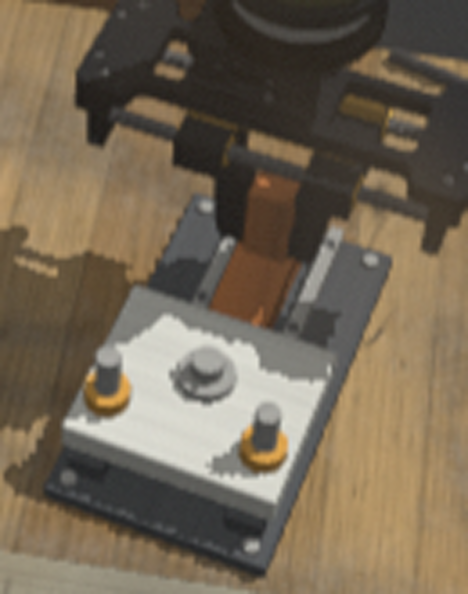

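The picture shows the plate lifted evenly: its orange collars, at crop (105,388) and (263,447), are about 5 crop pixels higher than before. The wedge is in the channel under the lip and the gripper is clear of the plate. The arm pose held steady over the last half second, so I'm handing in.

```bash
python3 -c "
from plant import r
print(r.finish_job())"
```

```text
the job is handed in; nothing more can be done
None
```

The plate is lifted by about 3.5–4 mm, with the wedge still gripped (40 N commanded) and flat in the channel. I took the wedge by its grip, laid it in the channel with its nose about 33 mm short of the lip, and slid it in. The nose is now about 60 mm past the lip. The job was handed in shortly after 13.85 s on the robot clock; it reports no verdict.

**Last checks**
- **Lift:** the two estimates differ slightly. The collar shift in the scene camera (1.25 px) gives about 3.5 mm, and the travel of the tool gives about 4.2 mm. The plate's rear edge moved less in the image (1.0 px, about 2.8 mm), but that match also slid along the edge, so I trusted it less. All of these lie inside the 2–6 mm window.
- **Push and stillness:** the push was steady at about 10 N, and the pose did not change over the last 0.5 s.
- **Tool position:** the tool is about 1 mm off the channel's centre line, its heading matches the press, and the tool is tilted about 0.013 rad by the push.
- **Clearance:** the gripper looked clear of the plate in the last pictures, but I had no direct force reading on the plate to confirm it.
- **Bystanders:** the arm never came near the tin, wax or iron, but I did not measure their final positions.

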